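# Unlatch the filter case and push its cover off

### The job

Open the filter case, the one with a hose stub at each end, for a filter change: press its snap tab all the way in with a fingertip, then gently push the released cover by its rib along the case until it is completely off its seat, past the ends of the two lips, and lies flat on the deck. Only press and push: do not pinch or lift the cover, leave the case without hose stubs closed, and do not disturb the other things on the bench.

Things in the scene. Friction and masses are not known exactly. Their poses are not given: they have to be found in the camera images.
- filter_case: Filter case: the one of two cases that has a round steel hose stub (16 mm thick, 24 mm long) sticking out of each end. Grey body 84 (x) by 192 (y) by 41 mm, screwed to the bench; origin at the centre of its underside, z up, y along it. Seat with well and sliding cover on the -y half: two lips over the cover's side edges (tops z = 41 mm, y -96 to -12 mm, 60 mm clear between them). Open deck on the +y half.
- filter_tab_top (a point): centre of the top face of the filter case's snap tab (30 mm in the case's x by 36 mm in its y, ribbed, level); 36 mm above the bench when out, 26 mm when in; at y = +9.5 mm of the case. The closed cover's edge (top 35 mm above the bench) is 19.5 mm away towards -y.
- filter_deck (a point): centre of the filter case's open deck (y = +40 mm, z = 26 mm of the case). Side guide walls to z = 37 mm, 74 mm apart; inside them two ledges (z = 30 mm, 60 mm apart) carry the sliding cover. An end wall at y = +91 mm (to z = 37 mm) stops the cover after 101 mm of travel along +y. The snap tab stands on the centre line in front of the closed cover and blocks it.
- filter_tab (a joint): snap tab of the filter case, slides straight down into the deck: 0 = standing 10 mm proud of the deck, 0.010 = fully in, flush with the deck. About 4 N moves it; it has no spring and stays where it is pushed. Above about 0.006 it lets the cover pass over it.
- filter_cover: loose sliding cover of the filter case, off-white plate 70 (x) by 80 (y) by 5 mm, 60 g; origin at the centre of its underside, axes as the case's. Closed, it lies at y = -50 mm, z = 30 mm of the case. It slides easily along the case's +y once the tab is in. On top is a thumb rib.
- filter_cover_rib (a point): centre of the thumb rib on the filter case's cover: 40 mm long (x), 8 mm thick (y), 14 mm high; its top is 7 mm above this point, the cover plate's top 7 mm below; the cover's back edge is 52 mm behind (-y), its front edge 28 mm ahead (+y). 42 mm above the bench.
- spare_case: Spare case: the same case without hose stubs; to be left closed. Grey body 84 (x) by 192 (y) by 41 mm, screwed to the bench; origin at the centre of its underside, z up, y along it. Seat with well and sliding cover on the -y half: two lips over the cover's side edges (tops z = 41 mm, y -96 to -12 mm, 60 mm clear between them). Open deck on the +y half.
- spare_tab (a joint): snap tab of the spare case, slides straight down into the deck: 0 = standing 10 mm proud of the deck, 0.010 = fully in, flush with the deck. About 4 N moves it; it has no spring and stays where it is pushed. Above about 0.006 it lets the cover pass over it.
- spare_cover: loose sliding cover of the spare case, off-white plate 70 (x) by 80 (y) by 5 mm, 60 g; origin at the centre of its underside, axes as the case's. Closed, it lies at y = -50 mm, z = 30 mm of the case. It slides easily along the case's +y once the tab is in. On top is a thumb rib.
- screw_tin: round whitish screw tin, 57 mm across, 22 mm high; bystander, not to be disturbed; origin at the centre of its underside
- push_tee: black push-in tee fitting with blue ends, 36x47x14 mm; bystander, not to be disturbed; origin at the centre of its underside
- mouse: black computer mouse, 105x58x36 mm; bystander, not to be disturbed; origin at the centre of its underside
- vial: small capped sample vial, 26 mm across, 54 mm high; bystander, not to be disturbed; origin at the centre of its underside
- tape_roll: black tape roll lying flat, 58 mm across, 19 mm high; bystander, not to be disturbed; origin at the centre of its underside
- petri_dish: shallow clear petri dish with lid, 58 mm across, 15 mm high; bystander, not to be disturbed; origin at the centre of its underside

How it is judged:
By the outcome, as a careful person would: the job done as asked, in the order asked, and still so for the second after the job is handed in, with the robot touching nothing.
It also fails if it takes over 40 s, if anything falls off the work surface, if the arm or the gripper's body presses on something with over 40 N, if the wrist force passes 120 N, or if a joint passes its speed limit or range.

### The arm

A 6-joint arm with a two-finger parallel gripper is mounted at the origin on a cart in front of the work surface, level with it; the furniture and walls round the work are solid. World frame = base frame: x ahead of the robot, y to its left, z up, the work surface at z = 0. Lengths are in m, angles in rad, forces in N, time in s.
With the tool pointing down it reaches from about 0.225 to 0.875 m from the base axis. Payload 3.4 kg.
Tool frame: the origin (TCP) lies at the very end of the fingers, on their centre line; the grasp point (between the pads) lies 19 mm behind it; z points along the fingers, x is the direction in which the jaws open and shut, and the axes are right-handed (so a half turn about z gives the same grasp; the last joint's range is limited). The gripper opens to 85 mm and grips with 20 to 120 N. Pads are 22 mm wide; open, the fingers measure 114 mm over their backs; the gripper's body (76 mm by 85 mm) begins 54 mm behind the grasp point. The pads swing forward as they close: fully open they stand 13 mm farther back than shut.
Start: joints at [1.135, 0.276, 1.505, -0, 1.361, -0.121], TCP at [0.178, 0.547, 0.231] pointing down, gripper open.
Joint ranges: [-2.89, 2.89], [-0.75, 2.08], [0.22, 2.7], [-1.18, 4.32], [0.11, 2.71], [-2.7, 2.7]. Speed limits (rad/s): [2.57, 2.57, 3.14, 3.14, 3.14, 3.14].

### API

Orientations are given as a unit quaternion [w, x, y, z].
In Python, from rig import manip gives the robot as it stands.
- The arm moves only by the tool send_rows, never from a script. Its argument "increments" is a list of rows, each a list of 5 numbers: the opening, from 0 (shut) to 1 (fully open), then the shift along the tool's x, y, z in m, then the turn about the tool's z in rad. A call has 1 to 8 rows; each row shifts and turns the commanded pose from where the row before left it, along the tool's axes as they then stand; what a row does not reach is not made up. A row lasts 1/8 s, in which the tool goes at most 62.5 mm and 10.7 degrees, less where a joint would pass 70% of its speed; a pose out of reach is approached as far as the arm can. A call is refused whole if a number of a shift passes 0.0625 or a number of a turn 0.188, either way. A call with a gripper value outside its range is refused whole. The fingers move at their own pace and stop on an object; "squeeze" is the grip in N (left out, the last holds). Time passes only in rows, so rows that do not move let the fingers close. It gives the time, the measured TCP pose, the force and the opening at its end, in the units of the state.
- manip.get_state(): the state, without advancing time (a new reading comes with each control period).
- manip.get_image(name): name is "side" or "top" or "wrist"; returns the picture (400x640x3 uint8, red, green, blue); there is no depth.
- manip.calibration(name): a dict with "fx", "fy", "cx", "cy" (pixels), "camera_from_world" (4x4, takes a point from world to camera coordinates). Camera axes: x right, y up, looking along -z (the intrinsics and any distortion apply to the point x, -y, -z); pixel columns grow to the right and rows downward; lengths in m; the calibration is good to about 2 mm. The wrist camera is an equidistant fisheye: a pixel r from the principal point sees the ray r / f radians off the axis. A picture is of the moment at which its call begins: read the wrist's pose just before it. calibration takes no time and is no camera call; for the wrist camera it gives the pose at the moment of the call.
- manip.sign_off(): hands the job in, once; it reports no verdict.
The state is a dict: "clock": time; "qpos": joint angles; "qd": joint speeds; "effort": joint torques, N m; "position": TCP position; "ee_rot": TCP orientation; "contact_force": force on the tool from outside, world axes, zero at the start; "moment": the same for the moment, N m; "width": finger opening in m.
Only numpy, scipy, OpenCV 4.12 (cv2) and the standard library are available. Lean on these libraries where they do the work, as an engineer would, in place of code of your own. Each camera call takes 0.05 s, during which the arm holds its last target.

## Working session

There is one attempt and no reset: what is moved stays moved. The work goes in short steps, Python scripts to look and compute and a tool call to move; the robot and the scene stay as the last step left them, time stands still between calls to the robot, and variables do not carry over. Pictures are saved under pics/ and viewed, and the job is handed in when it is done.

Besides the shell and the picture viewer there is one more tool, called as a command line: name --pt "numbers of a row" for each row, then --argument value for the rest. send_rows: Moves the arm, as the interface text tells. Its arguments: {"type":"object","properties":{"increments":{"type":"array","items":{"type":"array","items":{"type":"number"}}},"squeeze":{"type":"number"}},"required":["increments"]}

```bash
mkdir -p pics
python3 - <<'E'
from rig import manip
import cv2
print(manip.get_state())
for n in("top","side","wrist"):
    c=manip.calibration(n);print(n,c)
    cv2.imwrite(f"pics/{n}0.png",manip.get_image(n)[:,:,::-1])
E
```

```text
{'clock': 0.0, 'qpos': array([ 1.13499455e+00,  2.76611087e-01,  1.50612726e+00,  1.20895031e-05,
        1.36069696e+00, -1.20979232e-01]), 'qd': array([-0.00023663, -0.0010698 ,  0.00204968, -0.00194615, -0.0004494 ,
        0.00126899]), 'effort': array([-1.56636968e-03, -4.16774404e+01, -2.45806199e+01, -1.21121734e-04,
        1.10241323e-02, -4.10829685e-06]), 'position': array([0.17781485, 0.54626564, 0.23043287]), 'ee_rot': array([ 4.42194423e-04,  8.09212283e-01,  5.87515644e-01, -8.08293109e-04]), 'contact_force': array([ 0.34310091, -0.12309364, -1.07260337]), 'moment': array([ 0.03295994,  0.01656905, -0.00346968]), 'width': 0.08525900502906}
top {'fx': 392.76638791572475, 'fy': 392.76638791572475, 'cx': 323.08980997389347, 'cy': 195.66857341253467, 'camera_from_world': array([[-0.00443978, -0.99994286, -0.00972448,  0.05753586],
       [ 0.99784576, -0.00506656,  0.06540767, -0.54705692],
       [-0.0654532 , -0.00941313,  0.99781124, -1.17157031],
       [ 0.        ,  0.        ,  0.        ,  1.        ]])}
side {'fx': 414.53728300464695, 'fy': 414.53728300464695, 'cx': 320.34420238396615, 'cy': 205.10034407035803, 'camera_from_world': array([[ 0.95692312, -0.29009559,  0.01194567, -0.53353022],
       [ 0.18915944,  0.65412734,  0.73234973, -0.17654228],
       [-0.22026542, -0.69854275,  0.68082389, -1.33159496],
       [ 0.        ,  0.        ,  0.        ,  1.        ]])}
wrist {'fx': 309.70691628693146, 'fy': 309.70691628693146, 'cx': 314.767480941862, 'cy': 200.88563613492647, 'camera_from_world': array([[ 0.30982529,  0.95079269, -0.00124821, -0.57549456],
       [-0.9093525 ,  0.29593772, -0.29240195,  0.0386513 ],
       [-0.27764424,  0.09172858,  0.95629469, -0.38029725],
       [ 0.        ,  0.        ,  0.        ,  1.        ]])}
```

View pics/top0.png

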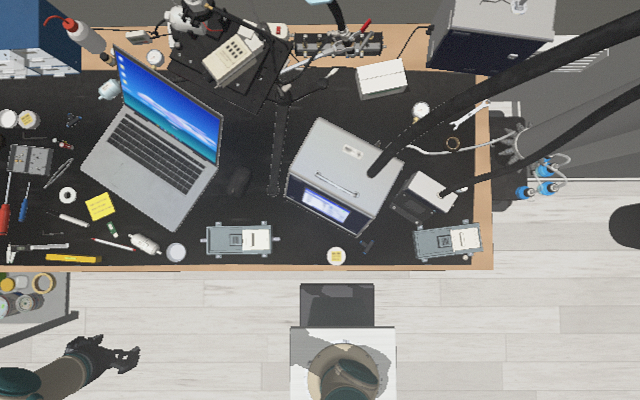

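View pics/side0.png

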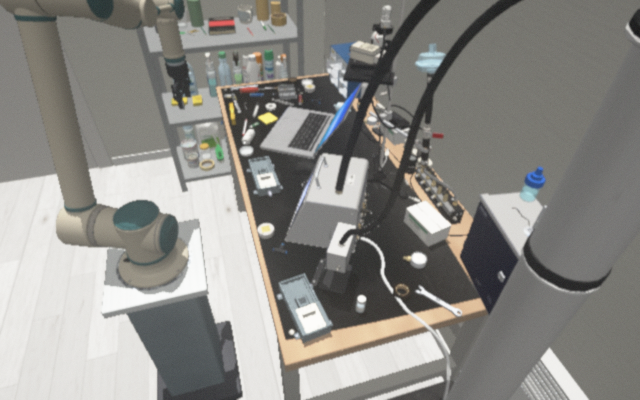

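View pics/wrist0.png

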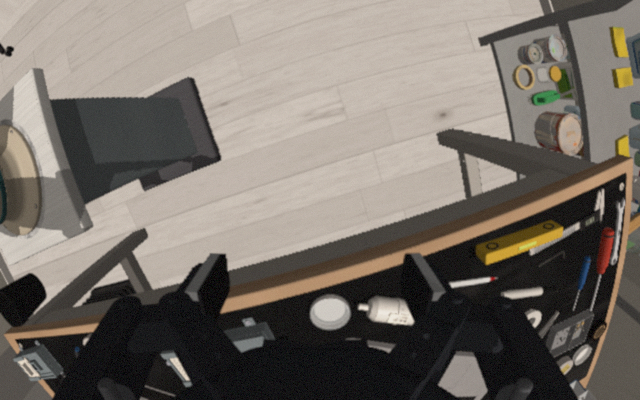

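The top view shows two cases, one near (240,240) that seems to have end stubs and one near (448,241). I'll enlarge both.

Run:
```python
import cv2,numpy as np
a=cv2.imread("pics/top0.png")
l=cv2.resize(a[210:270,190:290],None,fx=8,fy=8,interpolation=cv2.INTER_CUBIC)
cv2.imwrite("pics/cl.png",l)
r=cv2.resize(a[210:270,400:500],None,fx=8,fy=8,interpolation=cv2.INTER_CUBIC)
cv2.imwrite("pics/cr.png",r)
```

```text
(no output)
```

View pics/cl.png

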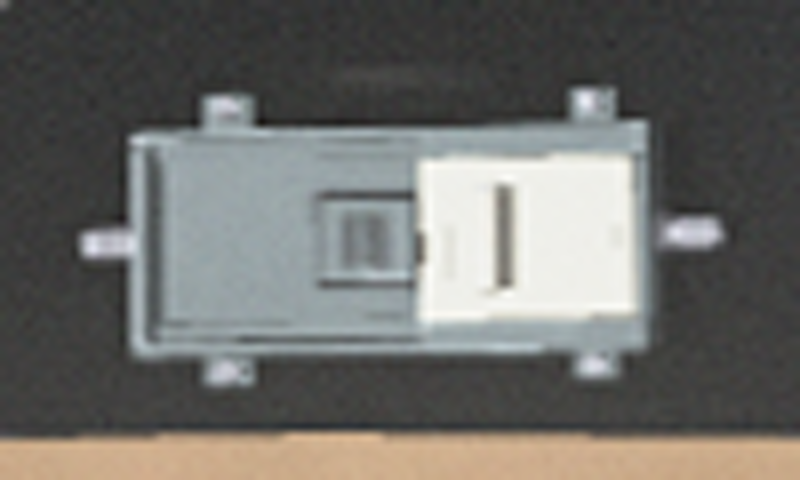

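View pics/cr.png

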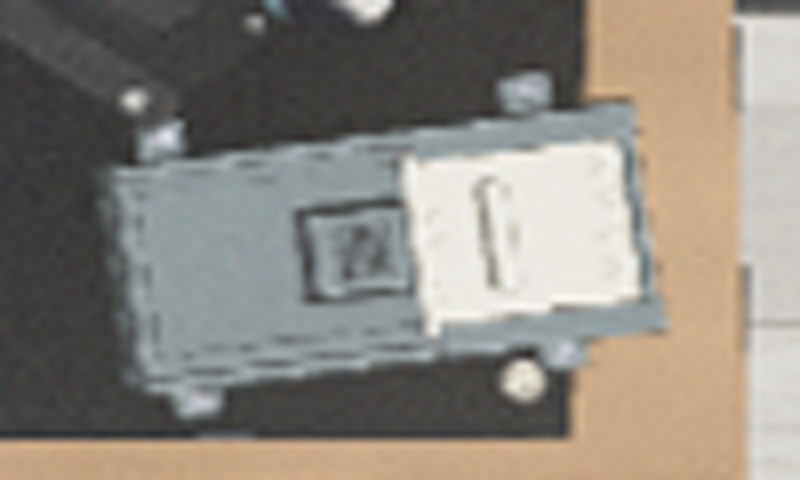

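The left case, near (240,240), has the steel stubs at both ends (crop (80..130,243) and (660..722,232)). The right one has none, so it is the spare. Next I'll fit the pose of the left case.

```bash
cat > h.py <<'E'
import numpy as np, cv2
from scipy.optimize import least_squares
def proj(c,P):
    P=np.atleast_2d(P);M=c["camera_from_world"];q=P@M[:3,:3].T+M[:3,3]
    q=q*[1,-1,-1]
    return np.c_[c["fx"]*q[:,0]/q[:,2]+c["cx"],c["fy"]*q[:,1]/q[:,2]+c["cy"]]
def projw(c,P):
    P=np.atleast_2d(P);M=c["camera_from_world"];q=(P@M[:3,:3].T+M[:3,3])*[1,-1,-1]
    s=np.hypot(q[:,0],q[:,1]);th=np.arctan2(s,q[:,2])
    return np.c_[c["fx"]*th*q[:,0]/s+c["cx"],c["fy"]*th*q[:,1]/s+c["cy"]]
def c2w(p,L):
    L=np.atleast_2d(L)/1000.;c,s=np.cos(p[2]),np.sin(p[2])
    return np.c_[p[0]+c*L[:,0]-s*L[:,1],p[1]+s*L[:,0]+c*L[:,1],L[:,2]]
def fit(c,L,px,p0,f=proj):
    r=least_squares(lambda p:(f(c,c2w(p,L))-px).ravel(),p0,loss="soft_l1")
    return r.x,f(c,c2w(r.x,L))-px
E
python3 - <<'E'
from h import *
from rig import manip
c=manip.calibration("top")
# local pts x,y,z mm ; crop px
d=[((0,9.5,36),(366,241)),((30,-10,35),(418,157)),((-30,-10,35),(418,323)),
((42,-96,41),(648,122)),((-42,-96,41),(648,345)),((42,96,37),(132,135)),((-42,96,37),(132,352))]
L=np.array([a for a,b in d],float);px=(np.array([b for a,b in d])+.5)/8-.5+[190,210]
p,r=fit(c,L,px,[.3,.3,0])
print(p,r.round(2))
for n,l in dict(tab=(0,9.5,36),rib=(0,-38,42),s1=(0,120,20),s2=(0,-120,20)).items(): print(n,c2w(p,[l]),(proj(c,c2w(p,[l]))-[190,210])*8+3.5)
E
```

```text
[0.4171798  0.30660436 0.01511533] [[-0.06 -0.17]
 [ 0.01  0.06]
 [ 0.13 -0.4 ]
 [-0.22 -0.16]
 [ 0.09  0.55]
 [ 0.02 -0.53]
 [ 0.02  0.79]]
tab [[0.41703621 0.31610328 0.036     ]] [[365.50039475 239.64301322]]
rib [[0.41775416 0.2686087  0.042     ]] [[490.15743162 237.91839685]]
s1 [[0.41536603 0.42659065 0.02      ]] [[ 82.48030028 243.32655479]]
s2 [[0.41899357 0.18661807 0.02      ]] [[719.28758505 231.06582688]]
```

The fit agrees to under 1 px, and the stub ends and tab land where they should. Case pose is about (0.417, 0.307), yaw 0.015. I'll close the gripper, align it and move above the tab.

send_rows --pt "0 0 0 0 -0.165" --pt "0 0 0 0 -0.164" --pt "0 -0.03 0.03 0 0" --pt "0 -0.04 0.04 0 0" --pt "0 -0.04 0.04 0 0" --pt "0 -0.04 0.04 0 0" --pt "0 -0.04 0.04 0 0" --pt "0 -0.03 0.03 0 0" --squeeze 20

```text
clock: 1.15
position: [0.4025, 0.3281, 0.2311]
ee_rot: [0.0, 0.703, 0.712, -0.0]
contact_force: [0.2, 0.7, 0.7]
width: -0.0
```

send_rows --pt "0 -0.008 0.016 0.03 0" --pt "0 0 0 0.05 0" --pt "0 0 0 0.04 0" --pt "0 0 0 0.02 0" --pt "0 0 0 0 0"

```text
clock: 1.78
position: [0.4159, 0.3213, 0.0895]
ee_rot: [-0.001, 0.702, 0.712, -0.002]
contact_force: [-0.4, -0.9, 0.0]
width: 0.0001
```

Run:
```python
from rig import manip
from h import *
print(manip.get_state()["position"],manip.get_state()["contact_force"])
p=[.4172,.3066,.0151]
d=[(0,9.5,36),(30,-10,35),(-30,-10,35),(42,-96,41),(-42,-96,41),(42,96,37),(-42,96,37),(0,-38,49)]
for n in("wrist","side","top"):
    c=manip.calibration(n);a=manip.get_image(n)[:,:,::-1].copy()
    q=(projw if n=="wrist" else proj)(c,c2w(p,d)); print(n,q.round(0).tolist())
    cv2.imwrite(f"pics/{n}1.png",a)
    if n=="side":cv2.imwrite(f"pics/side1c.png",cv2.resize(a[120:230,200:340],None,fx=5,fy=5,interpolation=cv2.INTER_CUBIC))
```

```text
[0.41592543 0.3213017  0.08954112] [-0.40766372 -0.90410445  0.03746334]
wrist [[306.0, 221.0], [279.0, 260.0], [276.0, 178.0], [171.0, 273.0], [154.0, 165.0], [421.0, 273.0], [434.0, 162.0], [233.0, 228.0]]
side [[263.0, 170.0], [271.0, 172.0], [256.0, 175.0], [279.0, 184.0], [257.0, 188.0], [268.0, 156.0], [248.0, 159.0], [265.0, 175.0]]
top [[235.0, 240.0], [242.0, 229.0], [242.0, 250.0], [270.0, 225.0], [271.0, 253.0], [206.0, 226.0], [206.0, 254.0], [250.0, 239.0]]
```

View pics/wrist1.png

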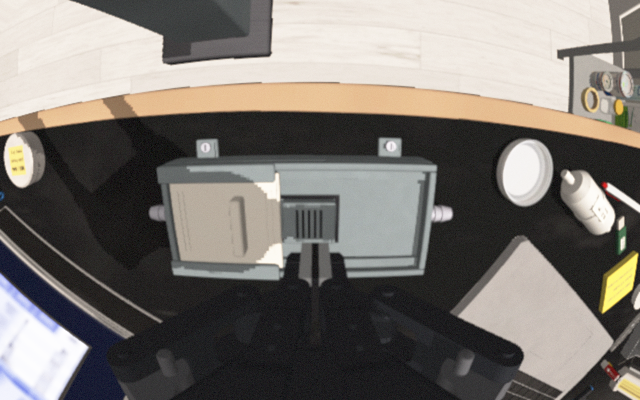

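View pics/side1c.png

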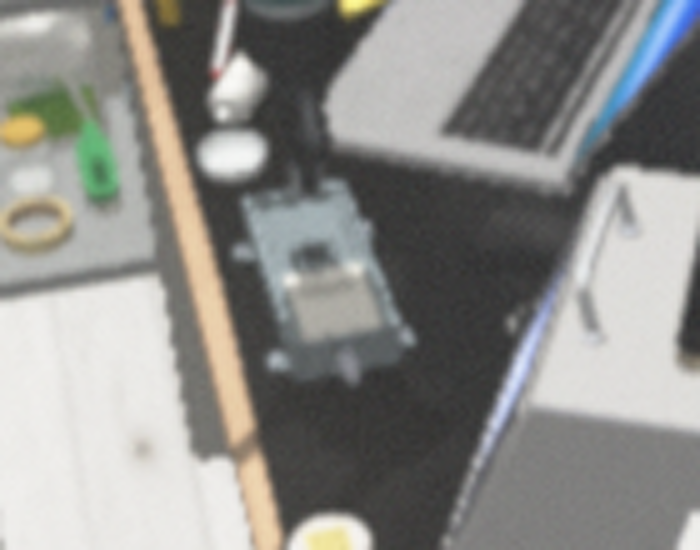

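The wrist view matches the projected case to within about 5 px (tab seen at (310,219), predicted at (306,221)). The spare case and other things are clear. Now down to just above the tab.

send_rows --pt "0 -0.003 0.001 0.02 0" --pt "0 0 0 0.018 0" --pt "0 0 0 0.008 0" --pt "0 0 0 0.004 0" --pt "0 0 0 0.003 0" --pt "0 0 0 0.002 0" --pt "0 0 0 0 0"

```text
clock: 2.8
position: [0.4184, 0.3192, 0.0365]
ee_rot: [0.0, 0.702, 0.712, 0.0]
contact_force: [-0.3, 0.1, 0.8]
width: 0.0002
```

send_rows --pt "0 0 0 0.002 0" --pt "0 0 0 0.002 0" --pt "0 0 0 0.002 0" --pt "0 0 0 0.001 0" --pt "0 0 0 0 0"

```text
clock: 3.42
position: [0.4186, 0.3193, 0.0293]
ee_rot: [0.0, 0.702, 0.712, 0.0]
contact_force: [0.3, 0.8, 2.3]
width: 0.0001
```

send_rows --pt "0 0 0 0.001 0" --pt "0 0 0 0.001 0" --pt "0 0 0 0.001 0" --pt "0 0 0 0.0005 0" --pt "0 0 0 0 0"

```text
clock: 4.05
position: [0.4186, 0.3193, 0.0261]
ee_rot: [0.0, 0.702, 0.712, 0.0]
contact_force: [-1.0, 0.5, 5.2]
width: 0.0
```

send_rows --pt "0 0 0 0.001 0" --pt "0 0 0 0.0005 0" --pt "0 0 0 0 0"

```text
clock: 4.42
position: [0.4186, 0.3194, 0.026]
ee_rot: [0.0, 0.702, 0.712, 0.001]
contact_force: [-2.3, -1.1, 16.3]
width: -0.0002
```

The tab bottomed out: the tip stopped at z = 0.026 and the force rose to 16 N. Now I'll raise and move behind the rib.

send_rows --pt "0 0 0 -0.02 0" --pt "0 0 0 -0.04 0" --pt "0 -0.02 0 -0.003 0" --pt "0 -0.03 0 0 0" --pt "0 -0.023 0 0 0" --pt "0 -0.008 0 0 0" --pt "0 0 0 0 0"

```text
clock: 5.3
position: [0.4189, 0.2375, 0.0867]
ee_rot: [-0.0, 0.703, 0.712, -0.001]
contact_force: [0.2, 0.6, 0.2]
width: -0.0002
```

Run:
```python
from rig import manip
from h import *
print(manip.get_state()["position"],manip.get_state()["contact_force"])
p=[.4172,.3066,.0151]
c=manip.calibration("wrist");a=manip.get_image("wrist")[:,:,::-1].copy()
d=[(0,9.5,26),(20,-42,49),(-20,-42,49),(20,-34,49),(-20,-34,49),(-30,-10,35),(-42,-96,41),(-42,96,37)]
print(projw(c,c2w(p,d)).round(0).tolist())
cv2.imwrite("pics/wrist2.png",cv2.resize(a[120:320,200:520],None,fx=2.5,fy=2.5,interpolation=cv2.INTER_CUBIC))
```

```text
[0.41893375 0.23753921 0.08665051] [0.19902665 0.59817702 0.20913369]
[[421.0, 214.0], [354.0, 255.0], [357.0, 197.0], [366.0, 255.0], [370.0, 197.0], [402.0, 177.0], [270.0, 160.0], [531.0, 165.0]]
```

View pics/wrist2.png

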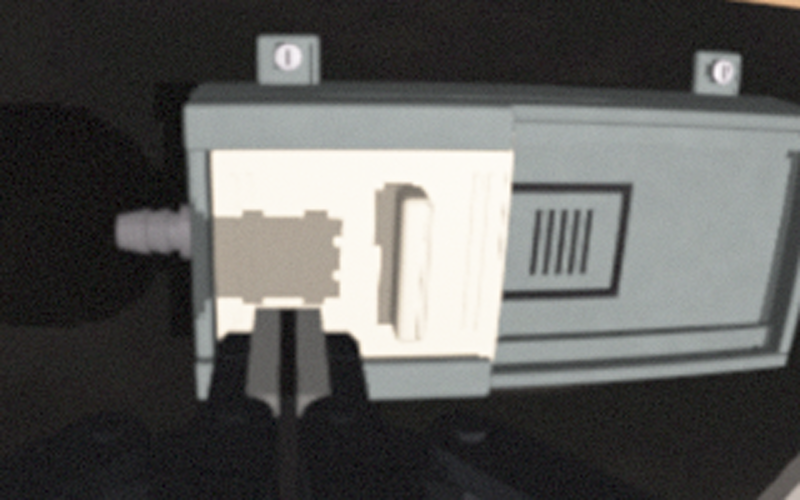

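The wrist view shows the tab flush with the deck (crop (567,240)) and the rib at crop (403–432, 185–340), with the finger behind it. Now lowering behind the rib.

send_rows --pt "0 0 0 0.02 0" --pt "0 0 0 0.016 0" --pt "0 0 0 0.008 0" --pt "0 0 0 0.003 0" --pt "0 0 0 0 0" --pt "0 0 0 0 0"

```text
clock: 6.1
position: [0.4199, 0.2384, 0.0408]
ee_rot: [0.0, 0.702, 0.712, 0.001]
contact_force: [0.8, -0.5, 0.9]
width: -0.0
```

send_rows --pt "0 0.002 -0.001 0.001 0" --pt "0 0.004 0 0 0" --pt "0 0.004 0 0 0" --pt "0 0.004 0 0 0" --pt "0 0.004 0 0 0" --pt "0 0.004 0 0 0" --pt "0 0.002 0 0 0" --pt "0 0 0 0 0"

```text
clock: 7.1
position: [0.4181, 0.2624, 0.0393]
ee_rot: [-0.0, 0.702, 0.712, 0.0]
contact_force: [0.1, -0.2, 0.1]
width: -0.0001
```

```bash
cat > w.py <<'E'
import sys
from rig import manip
from h import *
print(manip.get_state()["position"],manip.get_state()["contact_force"])
p=[.4172,.3066,.0151]
c=manip.calibration("wrist");a=manip.get_image("wrist")[:,:,::-1].copy()
d=[(-30,y,35) for y in (-10,-12,0,11,80,91)]
print(projw(c,c2w(p,d)).round(0).tolist())
cv2.imwrite(sys.argv[1],cv2.resize(a[100:320,160:500],None,fx=2.3,fy=2.3,interpolation=cv2.INTER_CUBIC))
E
python3 w.py pics/wrist3.png
```

```text
[0.41811618 0.26236457 0.03929768] [ 0.06042842 -0.15618935  0.08117045]
[[380.0, 197.0], [377.0, 197.0], [399.0, 197.0], [419.0, 197.0], [523.0, 198.0], [536.0, 198.0]]
```

View pics/wrist3.png

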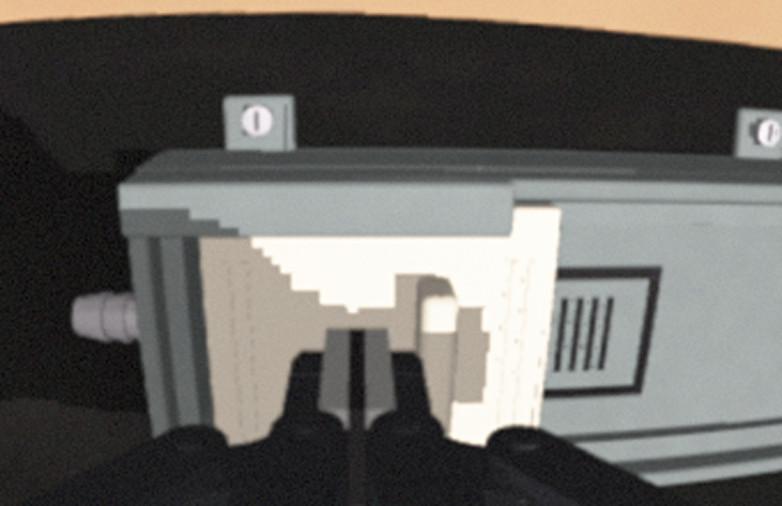

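The cover slides: its front edge is past the lip end (crop x 560 against 512), about 11 mm of travel, with almost no force. I'll keep pushing slowly.

send_rows --pt "0 0.004 0 0 0" --pt "0 0.006 0 0 0" --pt "0 0.006 0 0 0" --pt "0 0.006 0 0 0" --pt "0 0.006 0 0 0" --pt "0 0.006 0 0 0" --pt "0 0.004 0 0 0" --pt "0 0.002 0 0 0"

```text
clock: 8.15
position: [0.4175, 0.3024, 0.0393]
ee_rot: [0.0, 0.702, 0.712, 0.0]
contact_force: [0.6, -1.2, -0.2]
width: -0.0001
```

send_rows --pt "0 0.004 0 0 0" --pt "0 0.005 0 0 0" --pt "0 0.005 0 0 0" --pt "0 0.005 0 0 0" --pt "0 0.004 0 0 0" --pt "0 0.003 0 0 0" --pt "0 0.002 0 0 0" --pt "0 0 0 0 0"

```text
clock: 9.15
position: [0.4172, 0.3303, 0.0393]
ee_rot: [-0.0, 0.702, 0.712, 0.0]
contact_force: [-0.1, 0.0, 0.2]
width: -0.0002
```

```bash
python3 w.py pics/wrist4.png
```

```text
[0.41717338 0.33033447 0.03930093] [-0.13356762  0.04292041  0.15517087]
[[246.0, 197.0], [242.0, 197.0], [266.0, 197.0], [287.0, 197.0], [421.0, 197.0], [440.0, 197.0]]
```

View pics/wrist4.png

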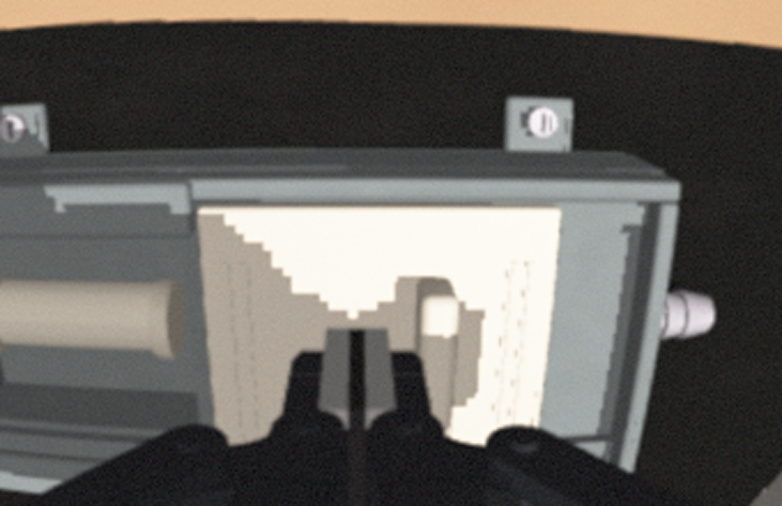

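The filter is exposed and the cover's back edge (crop x 200) is just past the lip ends (190), with about 22 mm left to the end wall. I'll push 13 mm more for margin.

send_rows --pt "0 0.003 0 0 0" --pt "0 0.003 0 0 0" --pt "0 0.003 0 0 0" --pt "0 0.002 0 0 0" --pt "0 0.001 0 0 0" --pt "0 0.001 0 0 0" --pt "0 0 0 0 0"

```text
clock: 10.07
position: [0.417, 0.3433, 0.0393]
ee_rot: [-0.0, 0.702, 0.712, 0.0]
contact_force: [-0.3, 0.3, 0.5]
width: 0.0001
```

send_rows --pt "0 -0.004 0 0 0" --pt "0 -0.004 0 0 0" --pt "0 0 0 -0.02 0" --pt "0 0 0 -0.04 0" --pt "0 0 0 -0.05 0" --pt "0 -0.04 0 -0.04 0" --pt "0 -0.04 0 0 0" --pt "0 0 0 0 0"

```text
clock: 11.08
position: [0.4179, 0.253, 0.19]
ee_rot: [0.0, 0.703, 0.711, 0.0]
contact_force: [-0.2, 0.3, -0.6]
width: -0.0002
```

```bash
python3 w.py pics/wrist5.png
python3 - <<'E'
from rig import manip
import cv2
for n,s in(("top",(190,210,100,60)),("side",(190,120,140,100))):
    a=manip.get_image(n)[:,:,::-1].copy();cv2.imwrite(f"pics/{n}5.png",a)
    x,y,w,h=s
    cv2.imwrite(f"pics/{n}5c.png",cv2.resize(a[y:y+h,x:x+w],None,fx=5,fy=5,interpolation=cv2.INTER_CUBIC))
E
```

```text
[0.41789976 0.25298315 0.18995531] [-0.2331765   0.29428415 -0.6463471 ]
[[358.0, 154.0], [356.0, 154.0], [368.0, 154.0], [379.0, 154.0], [443.0, 156.0], [453.0, 156.0]]
```

View pics/wrist5.png

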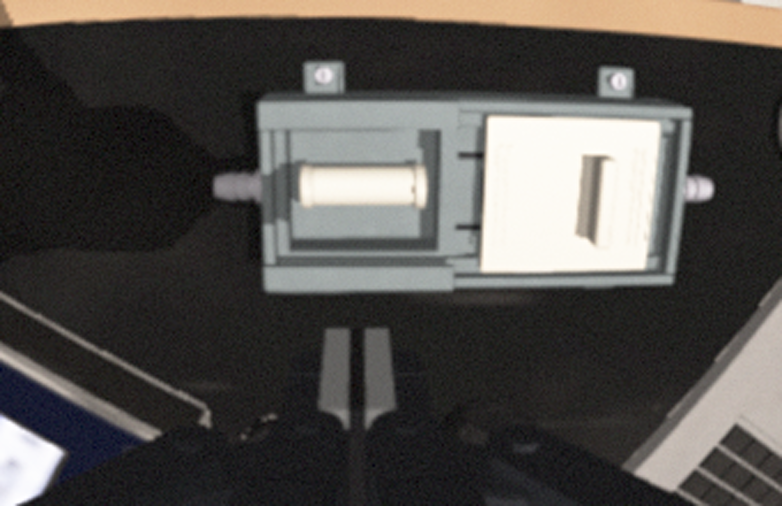

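View pics/side5c.png

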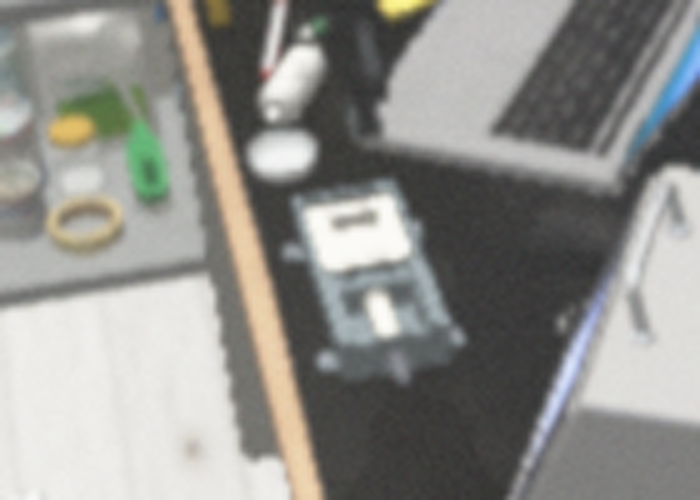

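View pics/top5.png

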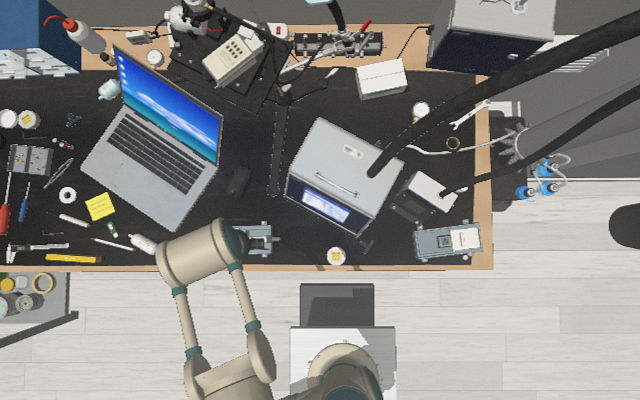

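The wrist view shows the cover lying square on the deck, its back edge (crop x 484) about 12 mm past the lip ends (x 455), and clear of the end wall. The well and filter are open. The top view shows the spare case still closed and the bystanders in view unmoved. I'm handing it in.

```bash
python3 -c "
from rig import manip
print(manip.sign_off())"
```

```text
the job is handed in; nothing more can be done
None
```

The filter case with the hose stubs is open. I pressed its snap tab fully in with the closed fingertips; they stopped at z = 0.026 m, with the force reaching about 16 N. I then slid the cover about 92 mm along the case by its rib, with readings of about 1 N or less. I backed the arm off to z = 0.19 m before handing in at about 11 s.

- **Cover:** the last wrist and side pictures show it flat and square on the deck, about 12 mm past the lip ends and not touching the end wall.
- **Tab:** in a wrist picture taken after the press it looked flush with the deck.
- **Spare case and bystanders:** the spare case is still closed, and the bystanders visible in the top view have not moved. The arm hid part of that view. I did not locate every bystander separately.

No check failed. The camera estimates of the tab and rib differed by only 1–2 mm between views.

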